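# Release the ratchet clamp and set the blade adapter to the arrow

### The arm

A 6-joint arm with a two-finger parallel gripper is mounted at the origin on the work surface. World frame = base frame: x ahead of the robot, y to its left, z up, the work surface at z = 0. Lengths are in mm, angles in rad, forces in N, time in s.
With the tool pointing down it reaches from about 325 to 775 mm from the base axis. Payload 5.5 kg.
Tool frame: the origin (TCP) lies at the very end of the fingers, on their centre line; the grasp point (between the pads) lies 19 mm behind it; x points along the fingers, y is the direction in which the jaws open and shut, and the axes are right-handed (so a half turn about x gives the same grasp; the last joint's range is limited). The gripper opens to 88 mm and grips with 3 to 60 N. Pads are 20 mm wide; open, the fingers measure 115 mm over their backs; the gripper's body (75 mm by 178 mm) begins 61 mm behind the grasp point.
Start: joints at [-1.205, 0.091, 1.231, -0, 1.82, -0.057], TCP at [246.191, -547.181, 222.631] pointing down, gripper open.
Joint ranges: [-2.87, 2.87], [-0.86, 2.18], [0.17, 2.46], [-1.51, 4.65], [0.06, 2.69], [-2.65, 2.65]. Speed limits (rad/s): [2.57, 2.57, 3.01, 3.14, 3.14, 3.14].

### API

Orientations are given as a unit quaternion [w, x, y, z].
In Python, from station import observe, read_camera, calibration, hand_in gives the robot as it stands.
- The arm moves only by the tool move_arm, never from a script. Its arguments are lists of equal length, an entry for each row: "linear": the shift along the tool's x, y, z each as a share of 30 mm, from -1 to 1, a list of three; "delta_rot": the turn, a rotation vector about the tool's x, y, z each as a share of 0.08 rad, from -1 to 1, a list of three. A call has 1 to 5 rows; each row shifts and turns the pose as measured when the row begins, along the tool's axes as they then stand; what a row does not reach is not made up. A row lasts 1/8 s, in which the tool goes at most 62.5 mm and 10.7 degrees, less where a joint would pass 70% of its speed; a pose out of reach is approached as far as the arm can. A call with a number of a shift or a turn outside -1 to 1 is refused whole. A call with a gripper value outside its range is refused whole. "claw" is the closure, from -1 (fully open) to 1 (shut), set as the call begins (left out, the last holds). The fingers move at their own pace and stop on an object; "force" is the grip in N (left out, the last holds). Time passes only in rows, so rows that do not move let the fingers close. It gives the time, the measured TCP pose, the force and the opening at its end, in the units of the state.
- observe(): the state, without advancing time (a new reading comes with each control period).
- read_camera(name): name is "scene" or "top"; returns the picture (400x640x3 uint8, red, green, blue); there is no depth.
- calibration(name): a dict with "fov_y" (degrees; the focal length in pixels is half the picture's height over the tangent of half this angle, whatever the lens; pixels are square), "cx", "cy" (the principal point, pixels), "k1" (the pictures are not rectified: a ray, as slopes to the right and down, at radius r is drawn at 1 + k1 r^2 times it, then the intrinsics apply), "T" (4x4, takes a point from camera to world coordinates). Camera axes: x right, y down, z forward; pixel columns grow to the right and rows downward; lengths in mm; the calibration is good to about 2 mm. A picture is of the moment at which its call begins. calibration takes no time and is no camera call.
- hand_in(): hands the job in, once; it reports no verdict.
The state is a dict: "clock": time; "qpos": joint angles; "qvel": joint speeds; "joint_efforts": joint torques, N m; "eef_pos": TCP position; "tcp_rot": TCP orientation; "ft_force": force on the tool from outside, world axes, zero at the start; "moment": the same for the moment, N m; "opening": opening from 0.0 (shut) to 1.0 (fully open).
Only numpy, scipy, OpenCV 4.12 (cv2) and the standard library are available. Lean on these libraries where they do the work, as an engineer would, in place of code of your own. Each camera call takes 0.05 s, during which the arm holds its last target. There are 200 camera calls.

### The job

A mower blade adapter (round steel flange with a tall hub and one lug) is held in the ratchet clamp. Lift the sprung pawl off the ratchet wheel by its upright peg and keep it off until the jaw has backed off all the way, then let the pawl spring back. Lift the adapter out and set it down gently, flange down, in the middle of the aluminium plate with its lug facing the raised arrow; leave the other things on the counter where they are.

Things in the scene. Friction and masses are not known exactly. Their poses are not given: they have to be found in the camera images.
- clamp: The ratchet clamp, fixed. Dark steel base plate 300 x 150 x 12 mm; origin at the centre of its underside, z up, +x the way the jaw backs off. The adapter stands on the base plate with its axis at x=-55, y=0 mm, between a fixed V stop (-x side, top 30 mm above the counter) and the moving jaw (+x side).
- wheel_axis (a point): Top centre of the ratchet wheel's hexagon head, 54 mm above the counter (x=75, y=0 of the clamp). The wheel, 76 mm over its 12 teeth, lies flat, its top 40 mm above the counter. It is geared to the jaw: a spring drives both to the released end once the pawl is clear, in about 2 s.
- jaw (a joint): Travel of the moving jaw in m: 0 clamped, 0.0377 fully backed off (against its stop). Oil-damped; it moves by itself while the pawl is off the wheel and is stopped at the next tooth (9.4 mm apart) if the pawl is let in early.
- jaw_lip (a point): Front edge of the jaw's lip, on its top, 31 mm above the counter; clamped, the lip reaches 8 mm over the adapter's flange so that the adapter cannot be lifted.
- pawl (a joint): Swing of the pawl in rad about its upright pivot: 0 fully in the teeth, about 0.13 just clear of the tooth tips, 0.45 the end of its swing. A spring pushes it to 0: about 3 N at the peg when in, 5 N at 0.3 rad, so it returns by itself when let go.
- pawl_peg (a point): Centre of the top end of the pawl's upright peg, a steel pin of 12 mm diameter that stands 50 mm proud of the pawl (from 42 to 92 mm above the counter), at the free end of the pawl (in: at x=115, y=57 mm of the clamp). To lift the pawl the peg is drawn sideways, level, away from the wheel (the clamp's +y), on an arc about the pivot.
- pawl_pivot (a point): The pawl's upright pivot axis (at x=25, y=35 mm of the clamp), on top of the pawl. The peg is 93 mm from it; positive swing is counter-clockwise seen from above.
- adapter: The blade adapter in the clamp, steel, about 0.42 kg, loose. Round flange 60 mm diameter, 10 mm thick, at the bottom; round hub 30 mm diameter on it up to 65 mm. Origin at the centre of its underside, z up the hub, x towards its one lug (12 mm wide, 10 mm thick, reaching 44 mm from the axis).
- lug_tip (a point): Outer end of the adapter's lug, at half the flange's thickness.
- hub_top (a point): Centre of the hub's top, 65 mm above the adapter's underside.
- plate: The setting plate, aluminium, 160 x 160 x 8 mm, fixed, lying on the counter; origin at the centre of its underside, x from its middle towards the raised arrow (2.5 mm high, from 52 to 72 mm from the middle, 22 mm wide, its point towards the middle).
- plate_mid (a point): Middle of the plate's top face (8 mm above the counter), where the adapter goes.
- arrow_tip (a point): Point of the raised arrow, 52 mm from the middle.
- socket: Bystander: upright socket, 22 mm diameter, 30 mm tall, on the clamp's base plate. Origin under it.
- bolt: Bystander: bolt standing on its head, 21 mm wide, 38 mm tall, on a corner of the setting plate. Origin under it.
- plug: Bystander: spark plug standing on end, 55 mm tall. Origin under it.
- screwdriver: Bystander: screwdriver lying on the counter.
- wrench: Bystander: wrench lying on the counter.
- spare: Bystander: a second blade adapter, the same in shape, standing loose on the counter away from the clamp.
- oil: Bystander: oil bottle, 64 mm diameter, 150 mm tall, standing.
Things that resemble listed ones, but are neither listed nor needed, are in the scene too. Leave any brown, turquoise or yellow look-alike of the adapter alone.

How it is judged:
By the outcome, as a careful person would: the job done as asked, in the order asked, and still so for the second after the job is handed in, with the robot touching nothing.
It also fails if it takes over 64 s, if anything falls off the work surface, if the arm or the gripper's body presses on something with over 40 N, if the wrist force passes 120 N, or if a joint passes its speed limit or range.

## Working session

There is one attempt and no reset: what is moved stays moved. The work goes in short steps, Python scripts to look and compute and a tool call to move; the robot and the scene stay as the last step left them, time stands still between calls to the robot, and variables do not carry over. Pictures are saved under pics/ and viewed, about 8 in all and at most 12, crops included, and the job is handed in when it is done.

Besides the shell and the picture viewer there is one more tool, called after ">>>" as name(argument=value, ...) on one line, values as JSON. move_arm: Moves the arm, as the interface text tells. Shift numbers are shares of 30 mm and turn numbers shares of 0.08 rad, none past 1 either way. Its arguments: {"type":"object","properties":{"linear":{"type":"array"},"delta_rot":{"type":"array"},"claw":{"type":"number"},"force":{"type":"number"}},"required":["linear","delta_rot"]}

```bash
mkdir -p pics; ls
cat > h.py <<'E'
import numpy as np, cv2, sys
from station import observe, read_camera, calibration, hand_in
def shot(n,f):
    im=read_camera(n); cv2.imwrite('pics/'+f,im[:,:,::-1]); return im
def K(c):
    f=200/np.tan(np.radians(c['fov_y'])/2); return f
def ray(n,u,v):
    c=calibration(n); f=K(c); d=np.array([(u-c['cx'])/f,(v-c['cy'])/f])
    s=d.copy()
    for _ in range(30): s=d/(1+c['k1']*(s@s))
    T=np.array(c['T']); return T[:3,3],T[:3,:3]@np.array([s[0],s[1],1])
def at(n,u,v,z):
    o,d=ray(n,u,v); return (o+d*(z-o[2])/d[2]).round(1)
def proj(n,p):
    c=calibration(n); T=np.array(c['T']); q=T[:3,:3].T@(np.array(p)-T[:3,3]); s=q[:2]/q[2]
    s=s*(1+c['k1']*(s@s)); return (s*K(c)+[c['cx'],c['cy']]).round(1)
def two(pa,pb):
    o1,d1=ray('scene',*pa); o2,d2=ray('top',*pb)
    d1=d1/np.linalg.norm(d1);d2=d2/np.linalg.norm(d2)
    t=np.linalg.lstsq(np.c_[d1,-d2],o2-o1,rcond=None)[0]
    a=o1+t[0]*d1;b=o2+t[1]*d2; return ((a+b)/2).round(1),np.linalg.norm(a-b).round(1)
E
python3 - <<'E'
from h import *
shot('scene','s1.png');shot('top','t1.png')
print(observe())
for n in('scene','top'):
    print(calibration(n))
E
```

```text
pics
{'clock': 0.1, 'qpos': array([-1.20467058e+00,  9.17915353e-02,  1.23173651e+00,  6.52158997e-06,
        1.81978434e+00, -5.66572311e-02]), 'qvel': array([ 0.0010203 , -0.00093917, -0.00016395, -0.00027579,  0.00117465,
        0.00063261]), 'joint_efforts': array([ 2.68847056e-03, -4.47858167e+01, -4.07569742e+01,  7.00331829e-02,
        2.84607155e-02, -1.13143878e-04]), 'eef_pos': array([ 246.11316386, -546.92331835,  221.63152295]), 'tcp_rot': array([-0.14776498, -0.69127464, -0.14896717,  0.69145764]), 'ft_force': array([-0.30569726,  0.06702363, -0.17025708]), 'moment': array([-0.0423683 , -0.0292064 , -0.02427015]), 'opening': 0.9971131016727672}
{'fov_y': 54.699104195010726, 'cx': 317.7768116449754, 'cy': 204.94247701359492, 'k1': -0.05498562157627066, 'T': array([[-1.86679397e-01,  6.16120548e-01, -7.65209953e-01,
         1.54531112e+03],
       [ 9.82305602e-01,  1.28993683e-01, -1.35780460e-01,
         1.69828135e+02],
       [ 1.50501183e-02, -7.77017438e-01, -6.29299129e-01,
         9.07814669e+02],
       [ 0.00000000e+00,  0.00000000e+00,  0.00000000e+00,
         1.00000000e+00]])}
{'fov_y': 46.64816772078561, 'cx': 324.87773929348435, 'cy': 201.65813771931005, 'k1': 0.009711806482085621, 'T': array([[-1.90826035e-02, -9.94753816e-01,  1.00502236e-01,
         3.71515797e+02],
       [-9.99807981e-01,  1.94337543e-02,  2.51598329e-03,
        -2.29556182e+01],
       [-4.45591974e-03, -1.00434926e-01, -9.94933651e-01,
         1.42599617e+03],
       [ 0.00000000e+00,  0.00000000e+00,  0.00000000e+00,
         1.00000000e+00]])}
```

View pics/s1.png

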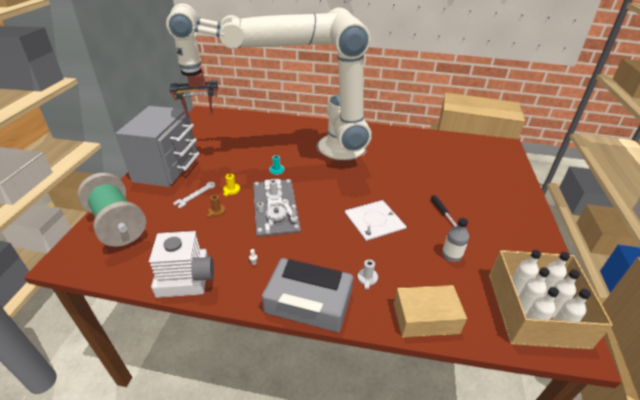

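View pics/t1.png

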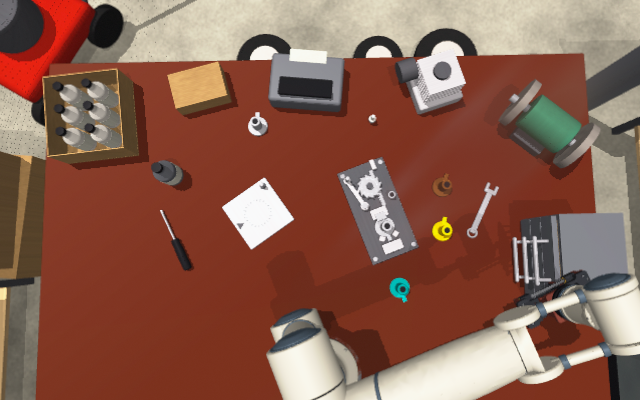

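The top view shows the clamp around (378,210), with the adapter's hub at about (387,227) and the wheel at (370,186). The plate is around (258,213). I'll zoom in on both.

Run:
```python
from h import *
t=cv2.imread('pics/t1.png');s=cv2.imread('pics/s1.png')
R=lambda im,x,y,w,h,k:cv2.resize(im[y:y+h,x:x+w],None,fx=k,fy=k,interpolation=cv2.INTER_CUBIC)
a=R(t,330,150,100,120,5)   #500x600
b=R(t,215,175,85,80,3.5)
c=R(s,245,170,60,70,4.5)
o=np.zeros((600,800,3),np.uint8);o[:600,:500]=a;o[:b.shape[0],500:500+b.shape[1]]=b;o[285:285+c.shape[0],515:515+c.shape[1]]=c
cv2.imwrite('pics/z1.png',o)
```

```text
(no output)
```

View pics/z1.png

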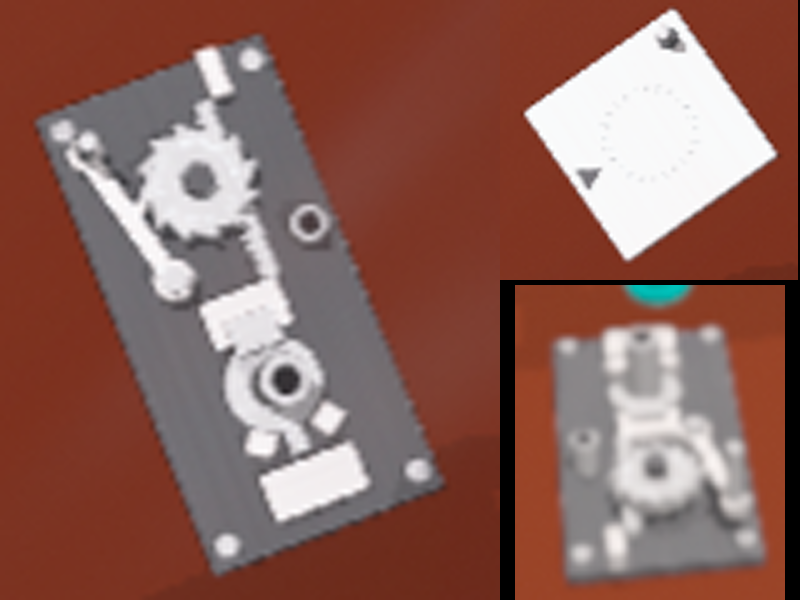

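```bash
cat >> h.py <<'E'
def rects(f,n):
    im=cv2.imread(f); hsv=cv2.cvtColor(im,cv2.COLOR_BGR2HSV); m=(hsv[:,:,1]<110).astype(np.uint8)
    out={}
    for nm,(u,v),z,dims in(('clamp',(378,210) if n=='top' else (275,205),12,(300,150)),('plate',(258,213) if n=='top' else (375,219),8,(160,160))):
        c=[k for k in cv2.findContours(m,cv2.RETR_EXTERNAL,cv2.CHAIN_APPROX_NONE)[0] if cv2.pointPolygonTest(k,(u,v),False)>=0][0][:,0]
        P=np.array([at(n,a,b,z)[:2] for a,b in c],np.float32)
        r=cv2.minAreaRect(P); out[nm]=r; print(n,nm,r,dims)
    return out
E
python3 - <<'E'
from h import *
r=rects('pics/t1.png','top')
rects('pics/s1.png','scene')
Z=lambda u,v:(330+u/5,150+v/5)
for nm,p,z in[('c1',(37,120),12),('c2',(262,35),12),('c3',(443,487),12),('c4',(217,575),12),('wheel hex',(199,181),54),('pegtop',(87,142),92),('pivot',(176,279),42),('hubtop',(286,380),77),('lug',(297,442),17)]:
    print(nm,at('top',*[x-.0 for x in Z(*p)],z))
Y=lambda u,v:(215+(u-500)/3.5,175+v/3.5)
for nm,p,z in[('p1',(672,8),8),('p2',(777,155),8),('p3',(628,260),8),('p4',(525,112),8),('arrowc',(587,178),10),('ring',(650,132),8),('bolt',(668,38),46)]: print(nm,at('top',*Y(*p),z))
X=lambda u,v:(245+(u-515)/4.5,170+(v-285)/4.5)
for nm,p,z in[('hubtop',(641,340),77),('pegtop',(737,450),92),('hex',(656,467),54),('e1',(553,343),12),('e2',(722,332),12),('e3',(765,560),12),('e4',(570,580),12)]: print('sc',nm,at('scene',*X(*p),z))
E
```

```text
top clamp ((487.4425048828125, -178.39794921875), (303.8937072753906, 151.59735107421875), 20.071535110473633) (300, 150)
top plate ((484.3333740234375, 187.83255004882812), (163.57118225097656, 162.4528350830078), 34.436248779296875) (160, 160)
scene clamp ((480.5367736816406, -180.32420349121094), (330.8159484863281, 152.74569702148438), 20.179943084716797) (300, 150)
scene plate ((485.1542053222656, 187.94302368164062), (174.9980010986328, 171.00770568847656), 34.268428802490234) (160, 160)
c1 [599.3 -59.6  12. ]
c2 [ 649.6 -199.8   12. ]
c3 [ 369.6 -300.6   12. ]
c4 [ 319.3 -162.2   12. ]
wheel hex [ 553.8 -154.3   54. ]
pegtop [572.9 -86.3  92. ]
pivot [ 496.5 -140.    42. ]
hubtop [ 433.2 -199.2   77. ]
lug [ 398.3 -212.5   17. ]
p1 [594.1 166.8   8. ]
p2 [462.4  75.7   8. ]
p3 [373.5 206.4   8. ]
p4 [504.4 296.3   8. ]
arrowc [445.4 241.6  10. ]
ring [484.7 186.8   8. ]
bolt [562.2 165.3  46. ]
sc hubtop [ 438.5 -195.3   77. ]
sc pegtop [578.3 -80.9  92. ]
sc hex [ 565.9 -148.4   54. ]
sc e1 [ 372.1 -298.1   12. ]
sc e2 [ 325.4 -157.    12. ]
sc e3 [606.7 -54.3  12. ]
sc e4 [ 657.5 -191.5   12. ]
```

```bash
cat >> h.py <<'E'
from scipy.spatial.transform import Rotation as Ro
def cur():
    s=observe(); q=s['tcp_rot']; return s['eef_pos'],Ro.from_quat(np.r_[q[1:],q[0]]),s
def Rdown(psi):  # tool x down, y at yaw psi (deg)
    p=np.radians(psi); x=np.array([0,0,-1.]);y=np.array([np.cos(p),np.sin(p),0]);return Ro.from_matrix(np.c_[x,y,np.cross(x,y)])
def state():
    p,R,s=cur(); M=R.as_matrix(); print('t',round(s['clock'],2),'p',p.round(1),'jaw yaw',np.degrees(np.arctan2(M[1,1],M[0,1])).round(1),'xdown',M[:,0].round(3),'F',s['ft_force'].round(1),'op',round(s['opening'],3),'q',s['qpos'].round(2))
def plan(pos,psi,n=None,maxs=.95):
    p,R,_=cur(); d=np.array(pos)-p; rv=(R.inv()*Rdown(psi)).as_rotvec()
    k=n or int(max(1,np.ceil(np.linalg.norm(d)/30/maxs),np.ceil(np.linalg.norm(rv)/.08/maxs)))
    print('rows',k,'d',d.round(1),'rot per row',(rv/k/.08).round(2))
    L=[]
    for i in range(k):
        L.append((( R*Ro.from_rotvec(rv*i/k)).inv().apply(d/k)/30).round(2).tolist())
    for i in range(0,k,5): print(L[i:i+5])
E
python3 - <<'E'
from h import *
state(); plan((575,-86,140),131.7); plan((575,-86,140),-48.3)
E
```

```text
t 0.1 p [ 246.1 -546.9  221.6] jaw yaw -65.8 xdown [-0.001  0.002 -1.   ] F [-0.3  0.1 -0.2] op 0.997 q [-1.2   0.09  1.23  0.    1.82 -0.06]
rows 38 d [328.9 460.9 -81.6] rot per row [0.93 0.   0.  ]
[[0.07, -0.25, -0.43], [0.07, -0.28, -0.41], [0.07, -0.31, -0.39], [0.07, -0.34, -0.36], [0.07, -0.37, -0.34]]
[[0.07, -0.39, -0.31], [0.07, -0.41, -0.28], [0.07, -0.43, -0.25], [0.07, -0.45, -0.21], [0.07, -0.46, -0.18]]
[[0.07, -0.47, -0.14], [0.07, -0.48, -0.11], [0.07, -0.49, -0.07], [0.07, -0.5, -0.04], [0.07, -0.5, 0.0]]
[[0.07, -0.5, 0.04], [0.07, -0.49, 0.08], [0.07, -0.48, 0.11], [0.07, -0.47, 0.15], [0.07, -0.46, 0.18]]
[[0.07, -0.45, 0.22], [0.07, -0.43, 0.25], [0.07, -0.41, 0.28], [0.07, -0.39, 0.31], [0.07, -0.36, 0.34]]
[[0.07, -0.34, 0.36], [0.07, -0.31, 0.39], [0.07, -0.28, 0.41], [0.07, -0.25, 0.43], [0.07, -0.22, 0.45]]
[[0.07, -0.18, 0.46], [0.07, -0.15, 0.47], [0.07, -0.11, 0.48], [0.07, -0.07, 0.49], [0.07, -0.04, 0.5]]
[[0.07, -0.0, 0.5], [0.07, 0.04, 0.5], [0.07, 0.07, 0.49]]
rows 21 d [328.9 460.9 -81.6] rot per row [-0.18 -0.    0.  ]
[[0.13, -0.45, -0.78], [0.13, -0.44, -0.78], [0.13, -0.43, -0.79], [0.13, -0.42, -0.8], [0.13, -0.41, -0.8]]
[[0.13, -0.4, -0.81], [0.13, -0.38, -0.81], [0.13, -0.37, -0.82], [0.13, -0.36, -0.82], [0.13, -0.35, -0.83]]
[[0.13, -0.34, -0.83], [0.13, -0.32, -0.84], [0.13, -0.31, -0.84], [0.13, -0.3, -0.85], [0.13, -0.29, -0.85]]
[[0.13, -0.27, -0.86], [0.13, -0.26, -0.86], [0.13, -0.25, -0.86], [0.13, -0.24, -0.87], [0.13, -0.22, -0.87]]
[[0.13, -0.21, -0.87]]
```

>>> move_arm(linear=[[0.13,-0.45,-0.78],[0.13,-0.44,-0.78],[0.13,-0.43,-0.79],[0.13,-0.42,-0.8],[0.13,-0.41,-0.8]], delta_rot=[[-0.18,0,0],[-0.18,0,0],[-0.18,0,0],[-0.18,0,0],[-0.18,0,0]], claw=0.1)

```text
clock: 0.72
eef_pos: [324.9, -434.5, 198.3]
tcp_rot: [-0.17, -0.685, -0.175, 0.686]
ft_force: [0.4, -1.0, -0.0]
opening: 0.478
```

>>> move_arm(linear=[[0.13,-0.4,-0.81],[0.13,-0.38,-0.81],[0.13,-0.37,-0.82],[0.13,-0.36,-0.82],[0.13,-0.35,-0.83]], delta_rot=[[-0.18,0,0],[-0.18,0,0],[-0.18,0,0],[-0.18,0,0],[-0.18,0,0]])

```text
clock: 1.35
eef_pos: [404.8, -319.9, 175.9]
tcp_rot: [-0.194, -0.678, -0.202, 0.68]
ft_force: [-0.6, -0.9, -0.4]
opening: 0.449
```

>>> move_arm(linear=[[0.13,-0.34,-0.83],[0.13,-0.32,-0.84],[0.13,-0.31,-0.84],[0.13,-0.3,-0.85],[0.13,-0.29,-0.85]], delta_rot=[[-0.18,0,0],[-0.18,0,0],[-0.18,0,0],[-0.18,0,0],[-0.18,0,0]])

```text
clock: 1.98
eef_pos: [484.1, -205.4, 153.7]
tcp_rot: [-0.218, -0.669, -0.228, 0.673]
ft_force: [0.1, 0.3, -0.4]
opening: 0.455
```

Run:
```python
from h import *
state(); plan((575,-86,140),-48.3)
```

```text
t 1.98 p [ 484.1 -205.4  153.7] jaw yaw -53.2 xdown [-0.01   0.012 -1.   ] F [ 0.1  0.3 -0.4] op 0.455 q [-0.47 -0.1   1.54  0.01  1.71  0.46]
rows 6 d [ 90.9 119.4 -13.7] rot per row [-0.18  0.    0.03]
[[0.08, -0.23, -0.8], [0.08, -0.22, -0.8], [0.08, -0.2, -0.81], [0.08, -0.19, -0.81], [0.08, -0.18, -0.81]]
[[0.08, -0.17, -0.82]]
```

Opening is about 40 mm between the fingers.

>>> move_arm(linear=[[0.08,-0.23,-0.8],[0.08,-0.22,-0.8],[0.08,-0.2,-0.81],[0.08,-0.19,-0.81],[0.08,-0.18,-0.81]], delta_rot=[[-0.18,0,0.03],[-0.18,0,0.03],[-0.18,0,0.03],[-0.18,0,0.03],[-0.18,0,0.03]])

```text
clock: 2.6
eef_pos: [560.6, -101.8, 138.4]
tcp_rot: [-0.246, -0.66, -0.25, 0.664]
ft_force: [-0.1, -0.2, -0.7]
opening: 0.448
```

>>> move_arm(linear=[[0.08,-0.17,-0.82],[0,0,0]], delta_rot=[[-0.18,0,0.03],[0,0,0]])

```text
clock: 2.85
eef_pos: [576.0, -79.7, 134.2]
tcp_rot: [-0.252, -0.658, -0.256, 0.662]
ft_force: [0.2, -0.1, -0.3]
opening: 0.453
```

Run:
```python
from h import *
state(); plan((575,-86,110),-48.3); plan((575,-86,58),-48.3)
s=shot('scene','s2.png');t=shot('top','t2.png')
R=lambda im,x,y,w,h,k:cv2.resize(im[y:y+h,x:x+w,::-1],None,fx=k,fy=k,interpolation=cv2.INTER_CUBIC)
cv2.imwrite('pics/z2.png',np.hstack([R(s,240,130,100,120,4),R(t,310,130,100,120,4)]))
print(proj('scene',(575,-86,92)),proj('top',(575,-86,92)),proj('scene',(575,-86,140)))
```

```text
t 2.85 p [576.  -79.7 134.2] jaw yaw -48.0 xdown [-0.008  0.003 -1.   ] F [ 0.2 -0.1 -0.3] op 0.453 q [-0.2   0.05  1.43  0.    1.67  0.64]
rows 1 d [ -1.   -6.3 -24.2] rot per row [0.08 0.05 0.1 ]
[[0.81, 0.14, 0.16]]
rows 3 d [ -1.   -6.3 -76.2] rot per row [0.03 0.02 0.03]
[[0.85, 0.05, 0.05], [0.85, 0.05, 0.05], [0.85, 0.05, 0.05]]
[293.1 205.9] [347.3 177.7] [292.7 194.4]
```

View pics/z2.png

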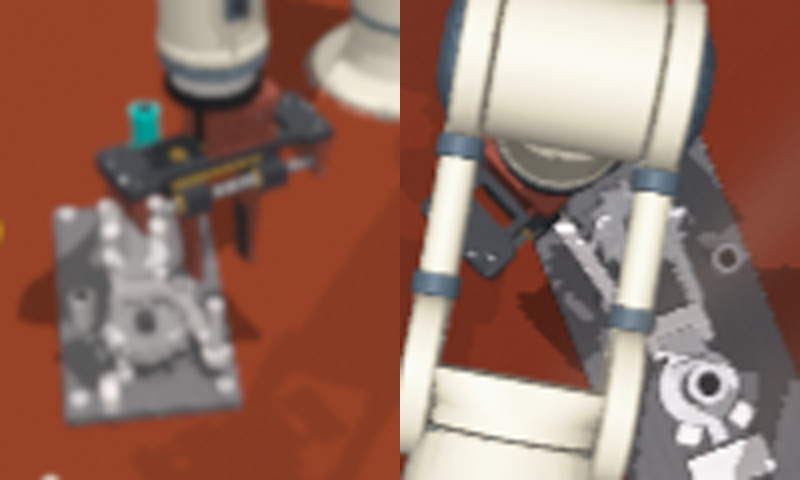

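The peg's top shows at scene pixel (293.2,205.7), against a projected (293.1,205.9), so the estimate is good. The fingers straddle it, so I can descend.

>>> move_arm(linear=[[0.3,0.14,0.16],[0.5,0,0],[0,0,0]], delta_rot=[[0.03,0.02,0.05],[0,0,0.05],[0,0,0]])

```text
clock: 3.32
eef_pos: [573.2, -90.0, 108.6]
tcp_rot: [-0.252, -0.66, -0.25, 0.662]
ft_force: [0.6, 0.5, -0.3]
opening: 0.451
```

Run:
```python
from h import *
state(); plan((575,-86,58),-48.3)
```

```text
t 3.33 p [573.2 -90.  108.6] jaw yaw -48.4 xdown [-0.002 -0.003 -1.   ] F [ 0.6  0.5 -0.3] op 0.451 q [-0.21  0.05  1.48 -0.    1.62  0.63]
rows 2 d [  1.8   4.  -50.6] rot per row [-0.01  0.02 -0.01]
[[0.84, -0.03, -0.07], [0.84, -0.03, -0.07]]
```

>>> move_arm(linear=[[0.5,-0.03,-0.14],[0.5,0,0],[0.5,0,0],[0.2,0,0],[0,0,0]], delta_rot=[[0,0,0],[0,0,0],[0,0,0],[0,0,0],[0,0,0]])

```text
clock: 3.95
eef_pos: [575.1, -86.5, 52.9]
tcp_rot: [-0.252, -0.659, -0.251, 0.663]
ft_force: [0.8, 0.7, -0.2]
opening: 0.451
```

>>> move_arm(linear=[[0,0,0],[0,0,0],[0,0,0],[0,0,0]], delta_rot=[[0,0,0],[0,0,0],[0,0,0],[0,0,0]], claw=1, force=15)

```text
clock: 4.45
eef_pos: [574.7, -85.2, 54.3]
tcp_rot: [-0.251, -0.659, -0.252, 0.663]
ft_force: [-1.5, 1.1, -0.1]
opening: 0.135
```

Run:
```python
from h import *
state(); p=cur()[0]; plan(p+np.array([-17,19.3,0]),-48.3,5)
```

```text
t 4.45 p [574.7 -85.2  54.3] jaw yaw -48.4 xdown [-0.005 -0.001 -1.   ] F [-1.5  1.1 -0.1] op 0.135 q [-0.2   0.08  1.54 -0.    1.52  0.64]
rows 5 d [-17.   19.3   0. ] rot per row [-0.    0.01  0.01]
[[0.0, -0.17, -0.0], [0.0, -0.17, -0.0], [0.0, -0.17, -0.0], [0.0, -0.17, -0.0], [0.0, -0.17, -0.0]]
```

>>> move_arm(linear=[[0,-0.17,0.03],[0,-0.17,0.02],[0,-0.17,0],[0,-0.17,-0.02],[0,-0.17,-0.03]], delta_rot=[[0,0,0],[0,0,0],[0,0,0],[0,0,0],[0,0,0]])

```text
clock: 5.08
eef_pos: [563.2, -69.7, 54.3]
tcp_rot: [0.255, 0.664, 0.247, -0.659]
ft_force: [0.8, -6.7, -1.4]
opening: 0.133
```

Run:
```python
from h import *
state(); print(np.degrees(np.arctan2(*( (cur()[0][:2]-[498,-138])[::-1])))-20-13.7,np.linalg.norm(cur()[0][:2]-[498,-138]))
```

```text
t 5.08 p [563.2 -69.7  54.3] jaw yaw -48.4 xdown [ 0.011 -0.009 -1.   ] F [ 0.8 -6.7 -1.4] op 0.133 q [-0.18  0.03  1.6  -0.01  1.51  0.67]
12.666184565648269 94.41996850630713
```

>>> move_arm(linear=[[0,-0.17,-0.02],[0,-0.1,0],[0,-0.03,0],[0,-0.03,0],[0,-0.03,0]], delta_rot=[[0,0,-0.05],[0,0,-0.05],[0,0,0],[0,0,0],[0,0,0]])

```text
clock: 5.7
eef_pos: [558.7, -65.2, 54.4]
tcp_rot: [0.255, 0.665, 0.245, -0.658]
ft_force: [4.3, -3.7, -2.7]
opening: 0.134
```

>>> move_arm(linear=[[0,-0.02,0],[0,-0.02,0],[0,-0.02,0],[0,-0.02,0],[0,-0.02,0]], delta_rot=[[0,0,0],[0,0,0],[0,0,0],[0,0,0],[0,0,0]])

```text
clock: 6.32
eef_pos: [559.5, -65.8, 54.4]
tcp_rot: [0.257, 0.667, 0.241, -0.656]
ft_force: [3.7, -3.1, -3.2]
opening: 0.14
```

Run:
```python
from h import *
state(); print(np.radians(np.degrees(np.arctan2(*( (cur()[0][:2]-[498,-138])[::-1])))-20-13.7),np.linalg.norm(cur()[0][:2]-[498,-138]))
```

```text
t 6.33 p [559.5 -65.8  54.4] jaw yaw -48.7 xdown [ 0.022 -0.016 -1.   ] F [ 3.7 -3.1 -3.2] op 0.14 q [-0.17  0.    1.62 -0.01  1.49  0.68]
0.2771897760593688 94.81630574127948
```

>>> move_arm(linear=[[0,-0.03,0],[0,-0.03,0],[0,-0.03,0],[0,-0.03,0],[0,-0.03,0]], delta_rot=[[0,0,-0.04],[0,0,-0.04],[0,0,-0.04],[0,0,-0.04],[0,0,-0.04]])

```text
clock: 6.95
eef_pos: [559.3, -65.6, 54.4]
tcp_rot: [0.255, 0.667, 0.243, -0.657]
ft_force: [5.4, -3.6, -2.6]
opening: 0.136
```

>>> move_arm(linear=[[0,-0.03,0],[0,-0.03,0],[0,-0.03,0],[0,-0.03,0],[0,-0.03,0]], delta_rot=[[0,0,-0.04],[0,0,-0.04],[0,0,-0.04],[0,0,-0.04],[0,0,-0.04]])

```text
clock: 7.58
eef_pos: [559.5, -65.7, 54.4]
tcp_rot: [0.252, 0.668, 0.244, -0.657]
ft_force: [3.9, -3.2, -3.5]
opening: 0.133
```

>>> move_arm(linear=[[0,-0.03,0],[0,-0.03,0],[0,-0.03,0],[0,-0.03,0],[0,-0.03,0]], delta_rot=[[0,0,-0.04],[0,0,-0.04],[0,0,-0.04],[0,0,-0.04],[0,0,-0.04]])

```text
clock: 8.2
eef_pos: [559.6, -65.8, 54.5]
tcp_rot: [0.249, 0.668, 0.245, -0.657]
ft_force: [3.8, -2.8, -3.1]
opening: 0.136
```

Run:
```python
from h import *
state(); print(np.radians(np.degrees(np.arctan2(*( (cur()[0][:2]-[498,-138])[::-1])))-20-13.7),np.linalg.norm(cur()[0][:2]-[498,-138]))
s=shot('scene','s3.png');t=shot('top','t3.png')
R=lambda im,x,y,w,h,k:cv2.resize(im[y:y+h,x:x+w,::-1],None,fx=k,fy=k,interpolation=cv2.INTER_CUBIC)
cv2.imwrite('pics/z3.png',np.hstack([R(s,240,140,80,100,5),R(t,340,170,80,100,5)]))
```

```text
t 8.2 p [559.6 -65.8  54.5] jaw yaw -49.1 xdown [ 0.017  0.    -1.   ] F [ 3.8 -2.8 -3.1] op 0.136 q [-0.18  0.01  1.61  0.    1.5   0.68]
0.27632887805235995 94.83925977673584
```

View pics/z3.png

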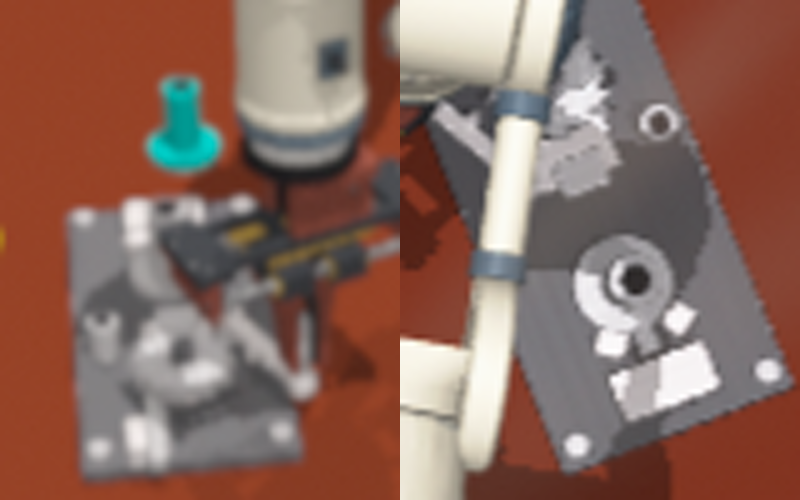

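The jaw has backed well away from the adapter. I'll hold about 1.2 s longer and compare pictures to confirm it has stopped.

>>> move_arm(linear=[[0,-0.03,0],[0,-0.03,0],[0,-0.03,0],[0,-0.03,0],[0,-0.03,0]], delta_rot=[[0,0,-0.03],[0,0,-0.03],[0,0,-0.03],[0,0,-0.03],[0,0,-0.03]])

```text
clock: 8.93
eef_pos: [559.3, -65.6, 54.5]
tcp_rot: [0.248, 0.669, 0.246, -0.657]
ft_force: [3.6, -2.4, -3.6]
opening: 0.132
```

>>> move_arm(linear=[[0,-0.03,0],[0,-0.03,0],[0,-0.03,0],[0,-0.03,0],[0,-0.03,0]], delta_rot=[[0,0,-0.03],[0,0,-0.03],[0,0,-0.03],[0,0,-0.03],[0,0,-0.03]])

```text
clock: 9.55
eef_pos: [558.7, -65.0, 54.5]
tcp_rot: [0.246, 0.669, 0.246, -0.657]
ft_force: [4.9, -2.6, -3.8]
opening: 0.134
```

Run:
```python
from h import *
state()
t=shot('top','t4.png')[:,:,::-1]; a=cv2.imread('pics/t3.png')
d=cv2.absdiff(a,t).max(2)
print(d[185:225,365:400].max(), (d[185:225,365:400]>25).sum(), d.max())
print(np.c_[np.where(d[180:225,365:400]>25)][:20] if 0 else '')
C=np.array([486.7,-179,0]);ex=np.array([.94,.342,0])
# jaw lip front expected: clamped lip at x=-55+30-8=-33
for tr in(0,28.3,37.7): print(tr,proj('top',C+(-33+tr)*ex+[0,0,31]))
```

```text
t 9.55 p [558.7 -65.   54.5] jaw yaw -49.3 xdown [ 0.016  0.007 -1.   ] F [ 4.9 -2.6 -3.8] op 0.134 q [-0.18  0.01  1.61  0.01  1.5   0.68]
56 41 116

0 [382.  219.3]
28.3 [378.5 210.6]
37.7 [377.4 207.7]
```

The jaw lip sits at about (379,208), which matches full travel (377.4,207.7), and it has stopped. Next I carry the pawl back and let it go.

>>> move_arm(linear=[[0,0.2,0.03],[0,0.2,0.02],[0,0.2,0],[0,0.15,-0.02],[0,0,0]], delta_rot=[[0,0,0],[0,0,0],[0,0,0],[0,0,0],[0,0,0]])

```text
clock: 10.22
eef_pos: [574.2, -83.1, 54.6]
tcp_rot: [0.246, 0.67, 0.246, -0.656]
ft_force: [2.9, -1.6, -1.8]
opening: 0.128
```

>>> move_arm(linear=[[0,0,0],[0,0,0],[0,0,0],[0,0,0]], delta_rot=[[0,0,0],[0,0,0],[0,0,0],[0,0,0]], claw=-0.2)

```text
clock: 10.72
eef_pos: [574.2, -81.9, 55.6]
tcp_rot: [0.246, 0.67, 0.247, -0.655]
ft_force: [0.2, -0.3, -1.1]
opening: 0.551
```

>>> move_arm(linear=[[-0.6,0,0],[-0.9,0,0],[-0.9,0,0],[-0.5,0,0]], delta_rot=[[0,0,0],[0,0,0],[0,0,0],[0,0,0]])

```text
clock: 11.22
eef_pos: [572.1, -82.3, 147.7]
tcp_rot: [0.246, 0.67, 0.247, -0.655]
ft_force: [0.3, 0.1, 0.3]
opening: 0.601
```

Run:
```python
from h import *
state(); plan((435,-198,135),-30)
```

```text
t 11.22 p [572.1 -82.3 147.7] jaw yaw -49.2 xdown [ 0.019  0.009 -1.   ] F [0.3 0.1 0.3] op 0.601 q [-0.21  0.01  1.44  0.01  1.67  0.65]
rows 7 d [-137.1 -115.7  -12.7] rot per row [-0.6  -0.03 -0.02]
[[0.04, -0.01, 0.86], [0.05, -0.05, 0.85], [0.05, -0.09, 0.85], [0.05, -0.13, 0.84], [0.05, -0.17, 0.84]]
[[0.06, -0.21, 0.83], [0.06, -0.25, 0.82]]
```

>>> move_arm(linear=[[0.04,-0.01,0.86],[0.05,-0.05,0.85],[0.05,-0.09,0.85],[0.05,-0.13,0.84],[0.05,-0.17,0.84]], delta_rot=[[-0.6,-0.03,-0.02],[-0.6,-0.03,-0.02],[-0.6,-0.03,-0.02],[-0.6,-0.03,-0.02],[-0.6,-0.03,-0.02]])

```text
clock: 11.85
eef_pos: [473.9, -166.6, 143.4]
tcp_rot: [0.328, 0.631, 0.327, -0.623]
ft_force: [-0.2, 0.2, 0.7]
opening: 0.6
```

>>> move_arm(linear=[[0.06,-0.21,0.83],[0.06,-0.25,0.82],[0,0,0]], delta_rot=[[-0.6,-0.03,-0.02],[-0.6,-0.03,-0.02],[0,0,0]])

```text
clock: 12.22
eef_pos: [433.1, -202.1, 140.7]
tcp_rot: [0.358, 0.612, 0.357, -0.608]
ft_force: [0.6, 0.8, 0.5]
opening: 0.6
```

Run:
```python
from h import *
state(); plan((435,-198,100),-30)
s=shot('scene','s5.png');t=shot('top','t5.png')
R=lambda im,x,y,w,h,k:cv2.resize(im[y:y+h,x:x+w,::-1],None,fx=k,fy=k,interpolation=cv2.INTER_CUBIC)
cv2.imwrite('pics/z5.png',np.hstack([R(s,240,140,80,100,5),R(t,330,150,80,100,5)]))
print(proj('scene',(435,-198,77)),proj('top',(574,-86,92)))
```

```text
t 12.22 p [ 433.1 -202.1  140.7] jaw yaw -29.3 xdown [ 0.007  0.001 -1.   ] F [0.6 0.8 0.5] op 0.6 q [-0.51 -0.25  1.7   0.    1.69  0.  ]
rows 2 d [  1.9   4.1 -40.7] rot per row [ 0.08 -0.03 -0.03]
[[0.68, -0.01, -0.07], [0.68, -0.01, -0.07]]
[272.5 181.6] [347.3 178. ]
```

View pics/z5.png

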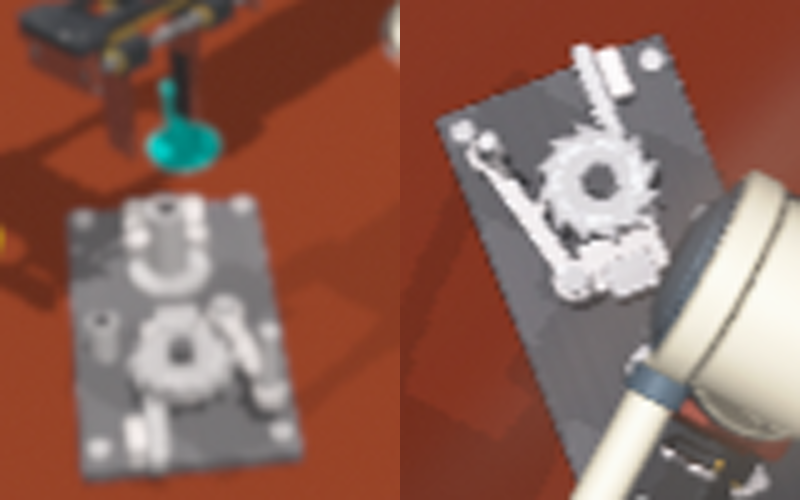

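>>> move_arm(linear=[[0.6,-0.01,-0.14],[0.6,0,0],[0,0,0]], delta_rot=[[0.08,-0.03,-0.03],[0.08,-0.03,-0.03],[0,0,0]])

```text
clock: 12.7
eef_pos: [437.1, -195.3, 101.3]
tcp_rot: [-0.354, -0.612, -0.354, 0.612]
ft_force: [0.3, -0.5, 0.1]
opening: 0.602
```

Run:
```python
from h import *
state(); plan((435,-198,42),-30)
print(at('top',389.2,236.6,22), at('top',340+225.5/5-.5,170+285.5/5-.5,22))
```

```text
t 12.7 p [ 437.1 -195.3  101.3] jaw yaw -29.9 xdown [-0.001  0.001 -1.   ] F [ 0.3 -0.5  0.1] op 0.602 q [-0.49 -0.23  1.75  0.    1.62  0.03]
rows 3 d [ -2.1  -2.7 -59.3] rot per row [ 0.01 -0.    0.01]
[[0.66, -0.0, 0.04], [0.66, -0.0, 0.04], [0.66, -0.0, 0.04]]
[ 403.6 -211.4   22. ] [ 434.  -198.5   22. ]
```

>>> move_arm(linear=[[0.5,0,0.1],[0.5,0,0],[0.5,0,0],[0.4,0,0],[0,0,0]], delta_rot=[[0,0,0],[0,0,0],[0,0,0],[0,0,0],[0,0,0]])

```text
clock: 13.32
eef_pos: [435.0, -197.6, 39.1]
tcp_rot: [-0.353, -0.612, -0.355, 0.613]
ft_force: [0.4, 1.0, 0.4]
opening: 0.599
```

>>> move_arm(linear=[[0,0,0],[0,0,0],[0,0,0],[0,0,0],[0,0,0]], delta_rot=[[0,0,0],[0,0,0],[0,0,0],[0,0,0],[0,0,0]], claw=1, force=40)

```text
clock: 13.95
eef_pos: [435.5, -197.9, 40.4]
tcp_rot: [-0.354, -0.612, -0.355, 0.612]
ft_force: [0.2, 0.4, -0.9]
opening: 0.338
```

Run:
```python
from h import *
state()
```

```text
t 13.95 p [ 435.5 -197.9   40.4] jaw yaw -29.9 xdown [-0.001  0.001 -1.   ] F [ 0.2  0.4 -0.9] op 0.338 q [-0.5  -0.2   1.83  0.    1.51  0.02]
```

>>> move_arm(linear=[[-0.2,0,0],[-0.4,0,0],[-0.8,0,0],[-0.9,0,0],[-0.9,0,0]], delta_rot=[[0,0,0],[0,0,0],[0,0,0],[0,0,0],[0,0,0]])

```text
clock: 14.58
eef_pos: [433.9, -197.0, 137.6]
tcp_rot: [-0.352, -0.611, -0.357, 0.613]
ft_force: [0.2, 0.1, -4.1]
opening: 0.337
```

Run:
```python
from h import *
state(); plan((484.7,187.5,130),-30-76.5)
```

```text
t 14.57 p [ 433.9 -197.   137.6] jaw yaw -29.9 xdown [-0.007  0.004 -1.   ] F [ 0.2  0.1 -4.1] op 0.337 q [-0.5  -0.24  1.69  0.    1.69  0.02]
rows 18 d [ 50.8 384.5  -7.6] rot per row [0.93 0.   0.  ]
[[0.02, -0.27, -0.66], [0.02, -0.32, -0.64], [0.02, -0.37, -0.62], [0.02, -0.41, -0.59], [0.02, -0.46, -0.56]]
[[0.02, -0.5, -0.52], [0.02, -0.53, -0.48], [0.02, -0.57, -0.44], [0.02, -0.6, -0.4], [0.02, -0.63, -0.35]]
[[0.02, -0.65, -0.3], [0.02, -0.67, -0.26], [0.02, -0.69, -0.2], [0.02, -0.7, -0.15], [0.02, -0.71, -0.1]]
[[0.01, -0.72, -0.05], [0.01, -0.72, 0.01], [0.01, -0.72, 0.06]]
```

>>> move_arm(linear=[[0.02,-0.27,-0.66],[0.02,-0.32,-0.64],[0.02,-0.37,-0.62],[0.02,-0.41,-0.59],[0.02,-0.46,-0.56]], delta_rot=[[0.93,0,0],[0.93,0,0],[0.93,0,0],[0.93,0,0],[0.93,0,0]])

```text
clock: 15.2
eef_pos: [450.8, -89.5, 142.5]
tcp_rot: [0.23, 0.669, 0.23, -0.668]
ft_force: [0.2, 0.0, -3.0]
opening: 0.333
```

>>> move_arm(linear=[[0.02,-0.5,-0.52],[0.02,-0.53,-0.48],[0.02,-0.57,-0.44],[0.02,-0.6,-0.4],[0.02,-0.63,-0.35]], delta_rot=[[0.93,0,0],[0.93,0,0],[0.93,0,0],[0.93,0,0],[0.93,0,0]])

```text
clock: 15.82
eef_pos: [467.6, 20.9, 143.6]
tcp_rot: [0.098, 0.702, 0.097, -0.698]
ft_force: [0.2, -0.0, -3.8]
opening: 0.336
```

>>> move_arm(linear=[[0.02,-0.65,-0.3],[0.02,-0.67,-0.26],[0.02,-0.69,-0.2],[0.02,-0.7,-0.15],[0.02,-0.71,-0.1]], delta_rot=[[0.93,0,0],[0.93,0,0],[0.93,0,0],[0.93,0,0],[0.93,0,0]])

```text
clock: 16.45
eef_pos: [485.7, 130.7, 144.6]
tcp_rot: [-0.038, 0.709, -0.038, -0.703]
ft_force: [-0.4, -0.0, -4.1]
opening: 0.331
```

Run:
```python
from h import *
state(); plan((484.7,187.5,130),-30-76.5)
```

```text
t 16.45 p [485.7 130.7 144.6] jaw yaw -96.2 xdown [ 0.008 -0.    -1.   ] F [-0.4 -0.  -4.1] op 0.331 q [ 0.2  -0.18  1.63 -0.    1.68  1.87]
rows 3 d [ -1.   56.8 -14.6] rot per row [ 0.75 -0.03  0.01]
[[0.16, -0.63, 0.08], [0.16, -0.62, 0.12], [0.16, -0.61, 0.15]]
```

>>> move_arm(linear=[[0.4,-0.63,0.08],[0.6,-0.62,0.12],[0.6,-0.5,0.12],[0.3,0,0],[0,0,0]], delta_rot=[[0.75,-0.03,0],[0.75,-0.03,0],[0.75,-0.03,0],[0,0,0],[0,0,0]])

```text
clock: 17.08
eef_pos: [486.0, 186.9, 89.8]
tcp_rot: [-0.103, 0.701, -0.101, -0.698]
ft_force: [-0.5, -0.2, -3.6]
opening: 0.337
```

Run:
```python
from h import *
state(); plan((484.7,187.5,60),-30-76.5)
s=shot('scene','s6.png');t=shot('top','t6.png')
R=lambda im,x,y,w,h,k:cv2.resize(im[y:y+h,x:x+w,::-1],None,fx=k,fy=k,interpolation=cv2.INTER_CUBIC)
cv2.imwrite('pics/z6.png',np.hstack([R(s,335,180,80,80,5),R(t,220,165,80,80,5)]))
```

```text
t 17.07 p [486.  186.9  89.8] jaw yaw -106.6 xdown [ 0.004  0.002 -1.   ] F [-0.5 -0.2 -3.6] op 0.337 q [ 0.3  -0.11  1.67  0.    1.58  2.16]
rows 2 d [ -1.3   0.6 -29.8] rot per row [-0.01 -0.02  0.02]
[[0.5, -0.0, 0.02], [0.5, -0.0, 0.02]]
```

View pics/z6.png

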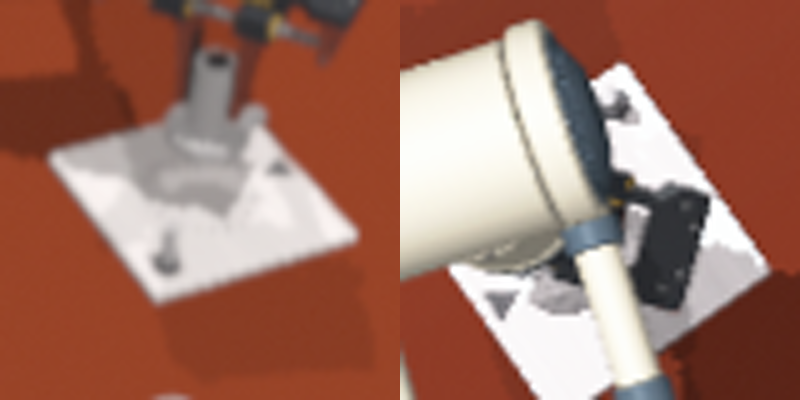

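Run:
```python
from h import *
for a in(114,119,124,129,134):
    r=np.radians(a); print(a,proj('scene',(486+40*np.cos(r),187+40*np.sin(r),71.4)), proj('scene',(486+44*np.cos(r),187+44*np.sin(r),66)))
print(proj('scene',(486,187,126.4)),'seen',(335+215.5/5-.5,180+58.5/5-.5))
r=np.radians(124.4);c=np.array([484.7,187.5,10.5]);u=np.array([np.cos(r),np.sin(r),0])
print('arrow tip/mid',proj('scene',c+52*u),proj('scene',c+65*u),'seen mid',(335+280.5/5-.5,180+168.5/5-.5))
s=cv2.imread('pics/s6.png'); print(s[196:210,380:396].max(2))
```

```text
114 [387.1 203.3] [388.  204.3]
119 [386.7 202.7] [387.5 203.6]
124 [386.2 202.1] [387. 203.]
129 [385.6 201.5] [386.4 202.4]
134 [385. 201.] [385.7 201.8]
[378.  192.1] seen (377.6, 191.2)
arrow tip/mid [387.  214.2] [390.1 213.3] seen mid (390.6, 213.2)
[[137 113 102 102 105 127 146 153 154 153 154 153 154 153 153 154]
 [134 110 102 101 107 131 148 153 153 154 153 154 153 153 153 154]
 [129 107  99  99 107 131 148 153 153 153 154 153 153 154 154 154]
 [125 107 100  98 106 132 148 153 153 154 154 153 154 153 153 153]
 [122 108 103 103 118 139 151 153 153 153 153 154 153 154 154 153]
 [117 107 110 120 143 154 159 157 154 153 153 154 154 153 153 154]
 [116 106 115 137 158 164 163 160 154 153 153 154 153 153 154 153]
 [124 116 127 150 162 162 158 155 149 151 153 153 153 153 153 153]
 [137 135 142 156 162 161 162 153 145 149 152 153 154 154 153 154]
 [142 142 146 152 162 177 192 178 153 147 151 153 154 154 154 153]
 [140 140 141 144 161 194 215 208 179 153 150 152 154 154 154 154]
 [141 141 140 141 165 206 225 224 208 176 153 151 153 153 153 153]
 [146 142 141 146 175 214 228 229 223 202 171 153 152 154 154 153]
 [159 147 146 160 193 219 228 230 229 219 197 168 154 154 153 153]]
```

>>> move_arm(linear=[[0.5,0,0.03],[0.5,0,0],[0.35,0,0],[0.1,0,0],[0,0,0]], delta_rot=[[-0.02,-0.03,0.03],[0,0,0],[0,0,0],[0,0,0],[0,0,0]])

```text
clock: 17.8
eef_pos: [486.2, 186.2, 44.9]
tcp_rot: [-0.103, 0.701, -0.102, -0.698]
ft_force: [0.2, 0.9, -2.9]
opening: 0.334
```

Run:
```python
from h import *
state(); plan((484.7,187.5,37),-106.5)
```

```text
t 17.8 p [486.2 186.2  44.9] jaw yaw -106.6 xdown [ 0.004  0.001 -1.   ] F [ 0.2  0.9 -2.9] op 0.334 q [ 0.3  -0.09  1.73 -0.    1.5   2.16]
rows 1 d [-1.5  1.3 -7.9] rot per row [-0.03 -0.04  0.02]
[[0.26, -0.03, 0.06]]
```

>>> move_arm(linear=[[0.1,-0.03,0.05],[0.06,0,0],[0.04,0,0],[0.03,0,0],[0.02,0,0]], delta_rot=[[-0.03,-0.04,0.02],[0,0,0],[0,0,0],[0,0,0],[0,0,0]])

```text
clock: 18.42
eef_pos: [485.7, 187.9, 38.2]
tcp_rot: [-0.102, 0.701, -0.101, -0.699]
ft_force: [0.2, 0.6, -4.1]
opening: 0.337
```

>>> move_arm(linear=[[0.02,0,0],[0.02,0,0],[0.02,0,0]], delta_rot=[[0,0,0],[0,0,0],[0,0,0]])

```text
clock: 18.8
eef_pos: [485.8, 187.9, 36.5]
tcp_rot: [-0.102, 0.701, -0.101, -0.699]
ft_force: [0.3, 0.5, -3.4]
opening: 0.337
```

>>> move_arm(linear=[[0.02,0,0],[0.02,0,0],[0.02,0,0]], delta_rot=[[0,0,0],[0,0,0],[0,0,0]])

```text
clock: 19.18
eef_pos: [486.0, 187.9, 36.3]
tcp_rot: [-0.102, 0.701, -0.101, -0.699]
ft_force: [-2.8, -0.4, 2.1]
opening: 0.335
```

It has touched down: Fz went from -3.4 to +2.1 N. I'll release and retreat.

>>> move_arm(linear=[[0,0,0],[0,0,0],[0,0,0],[0,0,0]], delta_rot=[[0,0,0],[0,0,0],[0,0,0],[0,0,0]], claw=-0.2)

```text
clock: 19.68
eef_pos: [487.4, 188.4, 37.2]
tcp_rot: [-0.102, 0.702, -0.1, -0.698]
ft_force: [0.2, -0.5, 0.1]
opening: 0.6
```

>>> move_arm(linear=[[-0.4,0,0],[-0.8,0,0],[-0.9,0,0],[-0.9,0,0],[-0.5,0,0]], delta_rot=[[0,0,0],[0,0,0],[0,0,0],[0,0,0],[0,0,0]])

```text
clock: 20.3
eef_pos: [486.2, 188.0, 147.1]
tcp_rot: [-0.102, 0.702, -0.1, -0.698]
ft_force: [0.3, 0.1, -0.5]
opening: 0.599
```

>>> move_arm(linear=[[0,0.8,-0.3],[0,0.9,-0.3],[0,0.9,-0.3],[0,0.9,-0.3],[0,0.9,-0.3]], delta_rot=[[0,0,0],[0,0,0],[0,0,0],[0,0,0],[0,0,0]])

```text
clock: 20.92
eef_pos: [492.7, 46.8, 149.8]
tcp_rot: [-0.101, 0.703, -0.098, -0.697]
ft_force: [-0.3, -0.4, 1.1]
opening: 0.6
```

Run:
```python
from h import *
state()
s=shot('scene','s7.png');t=shot('top','t7.png')
R=lambda im,x,y,w,h,k:cv2.resize(im[y:y+h,x:x+w,::-1],None,fx=k,fy=k,interpolation=cv2.INTER_CUBIC)
cv2.imwrite('pics/z7.png',np.hstack([R(s,340,190,70,80,5),R(t,220,172,78,80,5)]))
```

```text
t 20.93 p [492.7  46.8 149.8] jaw yaw -106.2 xdown [ 0.01   0.003 -1.   ] F [-0.3 -0.4  1.1] op 0.6 q [ 0.02 -0.21  1.64  0.    1.69  1.88]
```

View pics/z7.png

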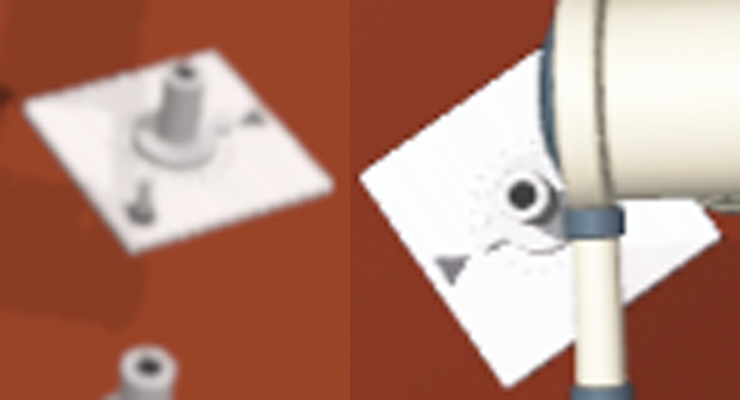

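The adapter stands on the plate with its lug towards the arrow, but the arm hides part of it. I'll move clear and measure with stretched contrast.

>>> move_arm(linear=[[0,0.8,-0.1],[0,0.9,-0.1],[0,0.9,-0.1],[0,0.9,-0.1],[0,0.9,-0.1]], delta_rot=[[0,0,0],[0,0,0],[0,0,0],[0,0,0],[0,0,0]])

```text
clock: 21.65
eef_pos: [469.9, -83.5, 149.2]
tcp_rot: [-0.102, 0.703, -0.097, -0.697]
ft_force: [0.5, -0.1, 0.1]
opening: 0.599
```

>>> move_arm(linear=[[0,0.9,-0.1],[0,0.5,-0.1],[0,0,0]], delta_rot=[[0,0,0],[0,0,0],[0,0,0]])

```text
clock: 22.02
eef_pos: [464.2, -125.7, 148.9]
tcp_rot: [-0.102, 0.703, -0.097, -0.697]
ft_force: [-0.0, -0.0, 0.1]
opening: 0.599
```

Run:
```python
from h import *
state()
T=np.mean([read_camera('top').astype(float) for _ in range(4)],0)[:,:,::-1]
S=np.mean([read_camera('scene').astype(float) for _ in range(2)],0)[:,:,::-1]
cv2.imwrite('pics/t8.png',T);cv2.imwrite('pics/s8.png',S)
def R(im,x,y,w,h,k,lo,hi): return cv2.resize(np.clip((im[y:y+h,x:x+w]-lo)/(hi-lo)*255,0,255).astype(np.uint8),None,fx=k,fy=k,interpolation=cv2.INTER_CUBIC)
cv2.imwrite('pics/z8.png',np.hstack([R(T,230,185,50,60,8,150,255),R(S,350,190,50,60,8,80,255)]))
r=rects('pics/t8.png','top')
```

```text
t 22.02 p [ 464.2 -125.7  148.9] jaw yaw -106.2 xdown [ 0.009  0.007 -1.   ] F [-0.  -0.   0.1] op 0.599 q [-0.34 -0.24  1.68  0.01  1.7   1.51]
top clamp ((256.00750732421875, -54.726318359375), (353.222900390625, 836.5279541015625), 66.37944793701172) (300, 150)
top plate ((484.3333740234375, 187.83255004882812), (163.57118225097656, 162.4528350830078), 34.436248779296875) (160, 160)[ WARN:0@15.824] global loadsave.cpp:1063 imwrite_ Unsupported depth image for selected encoder is fallbacked to CV_8U.
```

View pics/z8.png

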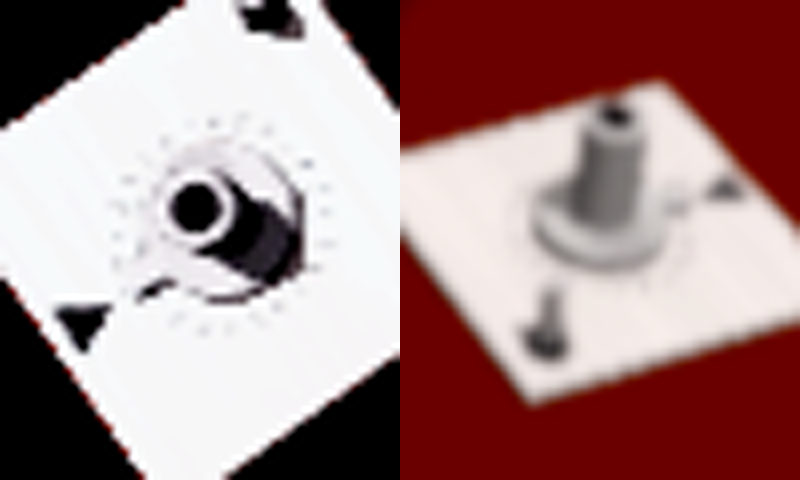

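Run:
```python
from h import *
Z=lambda u,v:(230+(u+.5)/8-.5,185+(v+.5)/8-.5)
S=lambda u,v:(350+(u-400+.5)/8-.5,190+(v+.5)/8-.5)
print('hubtop top',at('top',*Z(197,208),73),'scene',at('scene',*S(616,115),73),two(S(616,115),Z(197,208)))
print('arrow',at('top',*Z(83,325),10.5))
print('flange edges',[at('top',*Z(*p),z)[:2] for p,z in(((303,222),18),((225,301),13),((270,158),18))])
c=np.array([484.5,187.7,0]);r=np.radians(124.4);u=np.array([np.cos(r),np.sin(r),0])
f=lambda p:((np.array(p)-[230,185]+.5)*8-.5).round()
print('pred plate mid ring centre',f(proj('top',c+[0,0,8])),'arrow mid',f(proj('top',c+65*u+[0,0,10.5])))
for a in(114,119,124.4,130):
    r=np.radians(a);v=np.array([np.cos(r),np.sin(r),0]);w=np.array([-v[1],v[0],0]);q=np.array([486,187.9,0])
    # shaded lower side-edge of the lug: corner at tip and root, both sides
    print(a,[f(proj('top',q+l*v+s*6*w+[0,0,z])) for l in(44,30) for s in(1,-1) for z in(18,8)])
```

```text
hubtop top [486.  187.9  73. ] scene [483.1 187.7  73. ] (array([485.8, 187.6,  75.1]), np.float64(0.2))
arrow [447.4 241.3  10.5]
flange edges [array([484.6, 156.1]), array([455.3, 186.7]), array([509.3, 168.5])]
pred plate mid ring centre [224. 226.] arrow mid [ 83. 324.]
114 [array([120., 284.]), array([125., 285.]), array([108., 255.]), array([112., 256.]), array([154., 268.]), array([159., 269.]), array([141., 239.]), array([146., 241.])]
119 [array([126., 292.]), array([131., 293.]), array([111., 264.]), array([116., 266.]), array([159., 273.]), array([163., 275.]), array([143., 246.]), array([148., 248.])]
124.4 [array([133., 300.]), array([138., 301.]), array([116., 274.]), array([120., 276.]), array([164., 279.]), array([168., 280.]), array([146., 253.]), array([150., 255.])]
130 [array([141., 308.]), array([146., 309.]), array([121., 284.]), array([126., 286.]), array([169., 284.]), array([174., 285.]), array([149., 260.]), array([153., 261.])]
```

The lug's side edge runs (138,300)→(170,280), against a predicted (138,301)→(168,280), so the heading is right to about 1°. The centre is within about 1.5 mm.

Run:
```python
from h import *
for a,b in(('t1','t8'),('s1','s8')):
    d=cv2.absdiff(cv2.imread(f'pics/{a}.png'),cv2.imread(f'pics/{b}.png')).max(2)
    P={'t1':dict(bolt=(262,187),spare=(258,123),plug=(373,118),wrench=(484,210),driver=(175,240),oil=(168,172),yellow=(443,230),brown=(443,185)),'s1':dict(bolt=(368,230),spare=(368,273),plug=(253,257),oil=(456,242),teal=(277,164),socket=(260,205))}[a]
    print(a,{k:int(np.percentile(d[v-10:v+10,u-10:u+10],90)) for k,(u,v) in P.items()})
print(hand_in())
```

```text
t1 {'bolt': 10, 'spare': 12, 'plug': 10, 'wrench': 25, 'driver': 10, 'oil': 8, 'yellow': 25, 'brown': 13}
s1 {'bolt': 26, 'spare': 2, 'plug': 2, 'oil': 2, 'teal': 92, 'socket': 19}
the job is handed in; nothing more can be done
None
```

The adapter is standing flange down on the aluminium plate, with its lug facing the raised arrow, and the job is handed in at about 22 s of the 64 s allowed.

**Clamp:** I gripped the pawl's peg and held it off the wheel at about 0.28 rad for roughly 4.5 s. The jaw lip then matched full travel in the top view (about (379,208) px against a predicted (377.4,207.7)). I carried the pawl back and released it, and a later picture showed it back in the teeth.

**Placement:** I lifted the adapter by its hub and lowered it slowly. The contact force was only a few newtons at touchdown. The last measurements put it about 1.5 mm from the plate's middle, with the lug within about 1° of the arrow. The hub's position from the scene camera alone read about 3 mm nearer the robot than from the top camera; the calibration is only good to about 2 mm.

**Other things on the counter:** Comparing before and after pictures, the spare, plug, screwdriver, oil bottle and brown look-alike show no change. A few patches differ:
- **Wrench, bolt, socket and yellow look-alike:** small differences, which I put down to the arm's shadow.
- **Turquoise look-alike:** a large difference in the scene view. I think the arm was in front of it, because I never moved near it low down, but I did not check this separately.

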